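# Open the dust filter well on a bag-filling station

### The job

Open the dust filter unit for a filter change: press the orange snap tab fully in with a fingertip so that the dark blue cover springs free, then push the cover along its rails, the way its chevrons point, off its seat until the filter well is completely uncovered. Only press and push: do not lift or tip the cover, leave it lying flat between its rails, and do not disturb the other things on the table.

Things in the scene. Friction and masses are not known exactly. Their poses are not given: they have to be found in the camera images.
- unit: Dust filter unit, cream housing fixed to the table. Origin on the table surface below the front edge of the seated cover; x (level) is the way the cover slides off, y across, z up. Flat deck 70 mm above the table, x = -155 to 135 mm, y = -75 to 75 mm. Grey motor box 95 mm high at x = -215 to -155 mm. Two ejector posts 8 mm high at x = -129 to -100, y = +-38 to +-54 mm; deck free between them.
- well (a point): Centre of the square filter well's mouth, at deck height (70 mm); unit's axes. The well lies under the seated cover and measures 84 mm along x (42 mm either side of this point) and 84 mm along y; a blue and white filter is seen in it once open.
- end_stop (a point): Middle of the end stop's inner face, at deck height, x = 122 mm in the unit's frame; unit's axes. Two grey rails 10 mm high at y = +-50 to +-65 mm run from x = -100 mm to it, overhang the side edges of the cover's plate and guide it. The stop is 10 mm high.
- cover: Loose dark blue cover, about 0.12 kg: plate 100 (x, slide) x 110 x 5 mm with a raised block 90 x 92 mm, top 18 mm above the deck, light chevrons pointing along +x. Origin: centre of its underside; unit's axes. Seated: origin at x = -50 mm, locked by the tab. Pressing the tab fully in lets spring pins kick it 10 mm forward over the tab. Well uncovered once origin passes x = 42 mm; end stop at 72 mm.
- cover_push (a point): Centre of the upright rear face of the cover's raised block, where to push along +x with about 3 to 10 N: 45 mm behind the cover's origin, 11.5 mm above the deck. The face is 92 mm wide and reaches from 5 to 18 mm above the deck; the 5 mm thick plate sticks out 5 mm behind it. Cover's axes.
- tab_pad (a point): Middle of the ribbed press pad on top of the orange snap tab; moves with the tab. When out it is 7 mm above the deck, at x = 35 mm, y = 0 in the unit's frame. The tab's top reaches from x = 0.5 to 55.5 mm and is 36 mm wide. Press straight down here; a finger nearer to the cover than x = 12 mm would block its kick.
- tab (a joint): Travel of the snap tab downwards, m: 0 = out (locks the cover), 0.009 = fully in, against a solid stop. The cover is freed at about 0.007. Sprung: it comes back when let go, unless the cover has moved over it, which then keeps it down. Full travel takes about 4 to 10 N.
- cartridge: Bystander, not to be disturbed: spare round filter cartridge, white with blue end caps, standing, 68 mm across, 60 mm high. Stands or lies loose on the table beside the unit; origin at the centre of its underside.
- jar: Bystander, not to be disturbed: pale jar with white cap, standing, 56 mm across, 70 mm high. Stands or lies loose on the table beside the unit; origin at the centre of its underside.
- marker: Bystander, not to be disturbed: white marker pen with blue cap, lying, 135 mm long, 17 mm thick. Stands or lies loose on the table beside the unit; origin at the centre of its underside.
- tape: Bystander, not to be disturbed: roll of brown tape lying flat, 90 mm across, 24 mm high. Stands or lies loose on the table beside the unit; origin at the centre of its underside.
- tray: Bystander, not to be disturbed: yellow open tray of black clips, 90 x 130 x 35 mm. Stands or lies loose on the table beside the unit; origin at the centre of its underside.
- carton: Bystander, not to be disturbed: small cardboard carton, 70 x 90 x 60 mm. Stands or lies loose on the table beside the unit; origin at the centre of its underside.

How it is judged:
By the outcome, as a careful person would: the job done as asked, in the order asked, and still so for the second after the job is handed in, with the robot touching nothing.
It also fails if it takes over 42 s, if anything falls off the work surface, if the arm or the gripper's body presses on something with over 40 N, if the wrist force passes 120 N, or if a joint passes its speed limit or range.

### The arm

A 6-joint arm with a two-finger parallel gripper is mounted at the origin on the work surface. World frame = base frame: x ahead of the robot, y to its left, z up, the work surface at z = 0. Lengths are in mm, angles in rad, forces in N, time in s.
With the tool pointing down it reaches from about 275 to 1000 mm from the base axis. Payload 8.4 kg.
Tool frame: the origin (TCP) lies midway between the tips of the shut fingers; the grasp point (between the pads) lies 19 mm behind it (r.grip_point_offset is the distance from the TCP to the grasp point, in mm); z points along the fingers, x is the direction in which the jaws open and shut, and the axes are right-handed (so a half turn about z gives the same grasp; the last joint's range is limited). The gripper opens to 85 mm and grips with 20 to 120 N. Pads are 22 mm wide; open, the fingers measure 114 mm over their backs; the gripper's body (76 mm by 85 mm) begins 54 mm behind the grasp point. The pads swing forward as they close: fully open they stand 13 mm farther back than shut.
Start: joints at [-1.116, 0.353, 1.633, -0, 1.155, -0.002], TCP at [275.673, -560.921, 231.281] pointing down, gripper open.
Joint ranges: [-2.63, 2.63], [-0.92, 2.1], [0.06, 2.66], [-1.3, 4.44], [0, 2.69], [-3.02, 3.02]. Speed limits (rad/s): [2.22, 2.22, 2.79, 3.14, 3.14, 3.14].

### API

Orientations are given as [roll, pitch, yaw] about the fixed x, y, z axes, in that order (R = Rz(yaw) Ry(pitch) Rx(roll)).
In Python, from rig import monitor, vision, sign_off, r gives the robot as it stands.
- The arm moves only by the shell command python3 -m inch 'ROWS' [FORCE]. ROWS is JSON, a list of rows, each an object with "dp": the shift along the tool's x, y, z in mm, a list of three; "angular": the turn, a rotation vector about the tool's x, y, z in rad, a list of three; "fingers": the closure in counts, from 0 (fully open) to 255 (shut). A call has 1 to 12 rows; each row is the pose to reach, as a shift and turn from the pose commanded when the call began, along the tool's axes at that moment; what a row does not reach only later rows make up. A row lasts 1/12 s, in which the tool goes at most 41.7 mm and 7.16 degrees, less where a joint would pass 70% of its speed; a pose out of reach is approached as far as the arm can. A call with a gripper value outside its range is refused whole. The fingers move at their own pace and stop on an object; FORCE is the grip in N (left out, the last holds). Time passes only in rows, so rows that repeat a pose let the fingers close. It gives the time, the measured TCP pose, the force and the opening at its end, in the units of the state.
- monitor.sense(): the state, without advancing time (a new reading comes with each control period).
- vision.grab_frame(name): name is "side" or "top"; returns (picture, depth): 420x560x3 uint8, blue, green, red; 420x560 float32, mm along the optical axis (not along the pixel's ray), 0 where there is no reading.
- vision.camera_params(name): a dict with "fx", "fy", "cx", "cy" (pixels), "R" (3x3) and "t" (3): a world point X has camera coordinates R X + t. Camera axes: x right, y down, z forward; pixel columns grow to the right and rows downward; lengths in mm; the calibration is good to about 2 mm. A picture is of the moment at which its call begins. camera_params takes no time and is no camera call.
- sign_off(): hands the job in, once; it reports no verdict.
The state is a dict: "clock": time; "qpos": joint angles; "qvel": joint speeds; "joint_efforts": joint torques, N m; "eef_pos": TCP position; "tcp_rot": TCP orientation; "contact_force": force on the tool from outside, world axes, zero at the start; "wrist_torque": the same for the moment, N m; "opening": opening from 0.0 (shut) to 1.0 (fully open).
Only numpy, scipy, OpenCV 4.12 (cv2) and the standard library are available. Lean on these libraries where they do the work, as an engineer would, in place of code of your own. Each camera call takes 0.05 s, during which the arm holds its last target.

## Working session

There is one attempt and no reset: what is moved stays moved. The work goes in short steps, Python scripts to look and compute and a shell command to move; the robot and the scene stay as the last step left them, time stands still between calls to the robot, and variables do not carry over. Pictures are saved under pics/ and viewed, and the job is handed in when it is done.

```bash
ls; mkdir -p pics
python3 - <<'E'
from rig import monitor, vision, r
import cv2, numpy as np
s=monitor.sense(); print(s)
for n in ("side","top"):
    p,d=vision.grab_frame(n); cv2.imwrite(f"pics/{n}0.png",p); np.save(f"pics/{n}0.npy",d); print(n,vision.camera_params(n))
E
```

```text
pics
{'clock': 0.0, 'qpos': array([-1.11637136e+00,  3.53634206e-01,  1.63414575e+00, -7.74305688e-06,
        1.15519259e+00, -2.41371673e-03]), 'qvel': array([-0.00146106,  0.00033993, -0.00085595,  0.00115343,  0.00043167,
        0.00017878]), 'joint_efforts': array([-2.69937838e-03, -6.05255771e+01, -3.42070627e+01, -2.03655336e-04,
        9.30844748e-03, -2.30453634e-05]), 'eef_pos': array([ 275.47530898, -560.48100524,  230.56541475]), 'tcp_rot': array([ 3.14158890e+00,  1.37991264e-03, -1.11395451e+00]), 'contact_force': array([-0.24765632, -0.38239499, -0.27921045]), 'wrist_torque': array([0.06590986, 0.00659206, 0.02618716]), 'opening': 0.998688683080962}
side {'fx': 500.24846838211545, 'fy': 500.24846838211545, 'cx': 273.2452294348613, 'cy': 208.13610152354445, 'R': array([[-0.90493356, -0.42540432,  0.01124366],
       [-0.3268087 ,  0.67778984, -0.65863268],
       [ 0.27256435, -0.59969334, -0.7523806 ]]), 't': array([ 565.76951457,  211.41640168, 1111.96670034])}
top {'fx': 454.5391178140293, 'fy': 454.5391178140293, 'cx': 278.3751990659134, 'cy': 213.76193464358204, 'R': array([[ 0.00144343, -0.99994316,  0.01056358],
       [-0.99663833, -0.00230381, -0.08189464],
       [ 0.08191432, -0.01040986, -0.99658501]]), 't': array([  36.8675242 ,  590.39052367, 1140.28621472])}
```

View pics/side0.png

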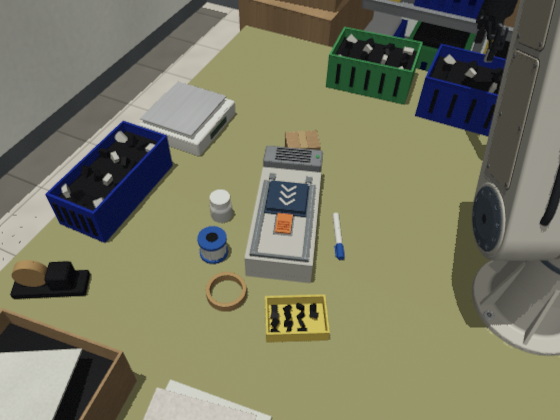

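View pics/top0.png

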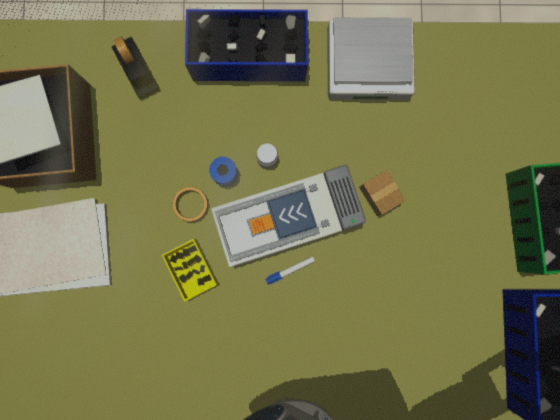

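The side view shows the unit around (287,215), with the tab at about (284,223). In the top view the cover is at (293,214), the tab at (261,224), and the chevrons point image-left, which is world +y. I'll enlarge both views.

Run:
```python
import cv2
t=cv2.imread("pics/top0.png");s=cv2.imread("pics/side0.png")
cv2.imwrite("pics/topc.png",cv2.resize(t[155:275,205:375],None,fx=4.7,fy=4.7,interpolation=cv2.INTER_CUBIC))
cv2.imwrite("pics/sidec.png",cv2.resize(s[140:280,235:345],None,fx=4.2,fy=4.2,interpolation=cv2.INTER_CUBIC))
```

```text
(no output)
```

View pics/topc.png

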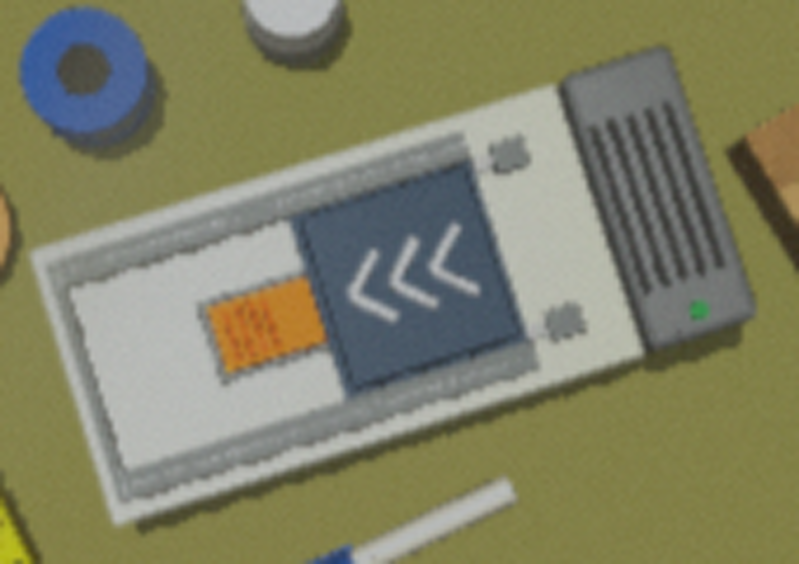

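View pics/sidec.png

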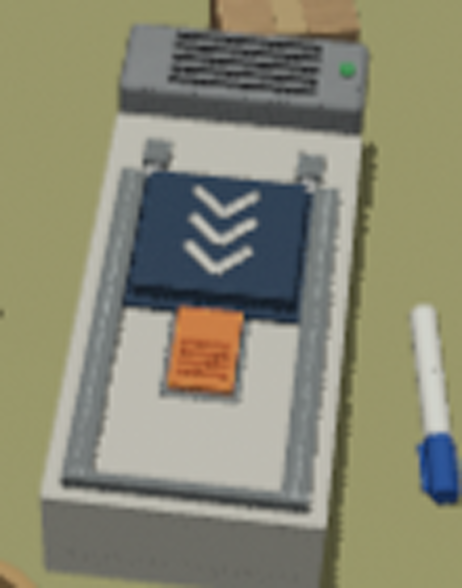

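```bash
cat > h.py <<'E'
import numpy as np
from rig import vision
P={n:vision.camera_params(n) for n in("side","top")}
def proj(n,X):
    c=P[n];X=np.atleast_2d(X)@c["R"].T+c["t"];return np.c_[c["fx"]*X[:,0]/X[:,2]+c["cx"],c["fy"]*X[:,1]/X[:,2]+c["cy"]]
def tri(us,ut):
    A=[];b=[]
    for n,u in(("side",us),("top",ut)):
        c=P[n]
        for k,f,cc in((0,c["fx"],c["cx"]),(1,c["fy"],c["cy"])):
            m=(u[k]-cc)/f;A.append(c["R"][k]-m*c["R"][2]);b.append(m*c["t"][2]-c["t"][k])
    return np.linalg.lstsq(np.array(A),np.array(b),rcond=None)[0]
E
python3 - <<'E'
from h import *
from scipy.optimize import least_squares
T=lambda u:(np.array(u)+.5)/4.7-.5+[205,155]
S=lambda u:(np.array(u)+.5)/4.2-.5+[235,140]
# name: model(unit), top crop, side crop ; +y unit: slide=+Y world => unit y = -X world (near robot)
L={"deckF far":((135,-75,70),(33,252),(43,497)),
"deckF near":((135,75,70),(117,522),(327,517)),
"pad":((35,0,77),(252,332),(204,360)),
"tabF far":((55.5,-18,77),(206,305),(168,388)),
"tabF near":((55.5,18,77),(224,375),(237,393)),
"boxR far":((-215,-75,95),(665,46),(131,26)),
"boxR near":((-215,75,95),(755,310),(369,43)),
}
for k,(m,t,s) in L.items(): print(k,tri(S(s),T(t)).round(1))
M=np.array([v[0] for v in L.values()],float);t=np.array([T(v[1]) for v in L.values()]);s=np.array([S(v[2]) for v in L.values()])
def W(p,M):
    c,q=np.cos(p[3]),np.sin(p[3]);return M@np.array([[c,-q,0],[q,c,0],[0,0,1]]).T+p[:3]
def res(p):
    X=W(p,M);return np.r_[(proj("top",X)-t).ravel(),(proj("side",X)-s).ravel()]
for sgn in(1,-1):
    M2=M.copy();M=M2*[1,sgn,1]
    f=least_squares(res,[550,0,0,1.6],loss="soft_l1");print(sgn,f.x.round(3),f.cost);print(res(f.x).reshape(2,-1,2).round(1).tolist());M=M2
E
```

```text
deckF far [600.  203.1  65.4]
deckF near [459.  156.6  74.5]
pad [558.6  88.   73.8]
tabF far [571.3 111.7  69.5]
tabF near [534.5 101.8  74. ]
boxR far [ 706.9 -126.6   88.4]
boxR near [ 567.2 -171.1   93.5]
1 [570.471  53.479  -4.923   1.889] 6.6646546637339705
[[[-0.8, 0.3], [-0.2, 0.9], [0.4, -0.6], [0.0, 0.8], [0.7, -0.2], [0.3, -1.1], [1.2, 1.0]], [[-0.3, 0.8], [-0.1, 3.3], [0.1, 0.0], [-0.1, -0.6], [-0.9, -0.1], [-0.4, -0.8], [0.0, 0.3]]]
-1 [576.998  51.514 -10.48    2.044] 623.7107639426412
[[[26.3, 61.7], [-18.7, -50.0], [2.2, -1.1], [7.8, 15.0], [-2.6, -13.0], [19.6, 40.2], [-28.1, -70.0]], [[74.4, 3.9], [-61.0, 0.5], [0.2, 0.1], [17.0, 0.2], [-15.1, -0.7], [41.7, 1.3], [-71.9, -2.0]]]
```

Run:
```python
from h import *
import cv2
def back(n,d,u,v):
    c=P[n];z=np.median(d[v-1:v+2,u-1:u+2]);return c["R"].T@(np.array([(u-c["cx"])/c["fx"]*z,(v-c["cy"])/c["fy"]*z,z])-c["t"])
yaw=1.889;R=np.array([[np.cos(yaw),-np.sin(yaw),0],[np.sin(yaw),np.cos(yaw),0],[0,0,1]])
for n in("top","side"):
    d=np.load(f"pics/{n}0.npy")
    img=cv2.imread(f"pics/{n}0.png");
    for z0 in (-4.9,0):
      o=np.array([570.5,53.5,z0])
      for m,nm in[((35,0,77),"pad"),((90,0,70),"deck"),((-115,0,70),"deckback"),((-50,0,88),"cover"),((-185,0,95),"box")]:
        u=proj(n,R@np.array(m)+o)[0]
        X=back(n,d,*np.round(u).astype(int));print(n,z0,nm,u.round(1),X.round(1),"unit",(R.T@(X-[570.5,53.5,0])).round(1))
    # table
    for m in[(150,110,0),(0,-140,0),(0,150,0)]:
        u=proj(n,R@np.array(m)+[570.5,53.5,0])[0];print(n,"table",back(n,d,*np.round(u).astype(int)).round(1))
```

```text
top -4.9 pad [258.7 224.6] [558.4  85.7  76.9] unit [34.4  1.4 76.9]
top -4.9 deck [237.5 231.7] [541.5 139.8  69.4] unit [91.   0.5 69.4]
top -4.9 deckback [316.4 206. ] [605.9 -54.2  70.6] unit [-1.134e+02  1.000e-01  7.060e+01]
top -4.9 cover [291.8 213.5] [584.6   5.6  87.6] unit [-49.9   1.6  87.6]
top -4.9 box [344.7 196.1] [ 627.9 -122.2   95.2] unit [-184.8    0.4   95.2]
top 0 pad [258.6 224.5] [558.4  85.7  76.9] unit [34.4  1.4 76.9]
top 0 deck [237.3 231.6] [541.5 139.8  69.4] unit [91.   0.5 69.4]
top 0 deckback [316.6 205.8] [606.  -56.8  70. ] unit [-115.8    0.8   70. ]
top 0 cover [291.9 213.3] [587.    5.6  87.7] unit [-50.6  -0.7  87.7]
top 0 box [345.  195.8] [ 627.9 -122.2   95.2] unit [-184.8    0.4   95.2]
top table [418.  162.2   0.7]
top table [702.7  96.8  -1. ]
top table [428.2   7.4  -1.8]
side -4.9 pad [283.3 225.4] [559.1  89.9  77.2] unit [38.2 -0.5 77.2]
side -4.9 deck [280.6 246.1] [539.9 142.4  70.9] unit [94.   1.2 70.9]
side -4.9 deckback [289.7 181.4] [604.9 -54.1  68.8] unit [-112.9    0.9   68.8]
side -4.9 cover [287.2 195.4] [585.2  10.   88.7] unit [-45.9  -0.3  88.7]
side -4.9 box [292.7 155.3] [ 626.  -118.1   95.5] unit [-180.4    1.    95.5]
side 0 pad [283.4 224. ] [561.1  85.3  74.6] unit [33.2 -1.  74.6]
side 0 deck [280.7 244.8] [541.5 139.   69.6] unit [90.3  0.8 69.6]
side 0 deckback [289.7 180. ] [605.9 -56.1  70. ] unit [-115.2    0.7   70. ]
side 0 cover [287.3 194. ] [586.7   6.6  88.3] unit [-49.6  -0.7  88.3]
side 0 box [292.8 153.9] [ 627.7 -122.1   94.9] unit [-184.7    0.6   94.9]
side table [ 4.196e+02  1.628e+02 -2.000e-01]
side table [7.04e+02 9.72e+01 5.00e-01]
side table [428.6   3.8  -2.8]
```

The depth readings confirm the fit with z = 0: pad near (559, 87, 77), deck 70, cover 88, box 95. Next I'll plan the transit above the pad with the jaws shut and tool x along unit −x.

```bash
cat >> h.py <<'E'
from rig import monitor
from scipy.spatial.transform import Rotation as Ro
YAW=1.889;O=np.array([570.5,53.5,0.])
RU=Ro.from_euler("z",YAW).as_matrix()
def st():
    s=monitor.sense();print("t",round(s["clock"],2),"pos",s["eef_pos"].round(1),"rot",s["tcp_rot"].round(4),"F",s["contact_force"].round(1),"Funit",(RU.T@s["contact_force"]).round(1),"op",round(s["opening"],3),"unit",(RU.T@(s["eef_pos"]-O)).round(1));return s
def go(u,yaw=YAW-np.pi):
    s=st();R=Ro.from_euler("xyz",s["tcp_rot"]);Rt=Ro.from_euler("xyz",[np.pi,0,yaw])
    print("dp",R.inv().apply(RU@np.array(u,float)+O-s["eef_pos"]).round(1),"ang",(R.inv()*Rt).as_rotvec().round(4))
E
python3 -c "
from h import *
go((36,0,140))"
```

```text
t 0.1 pos [ 275.5 -560.5  230.7] rot [-3.1416e+00  1.2000e-03 -1.1140e+00] F [ 0.5  0.4 -0.3] Funit [ 0.2 -0.6 -0.3] op 1.0 unit [-490.9  472.3  230.7]
dp [-456.5 -540.6   91.2] ang [1.000e-04 1.200e-03 1.386e-01]
```

```bash
python3 -m inch '[{"dp":[-20,-24,0],"angular":[0,0,0.01],"fingers":255},{"dp":[-45,-53,0],"angular":[0,0,0.03],"fingers":255},{"dp":[-70,-83,0],"angular":[0,0,0.05],"fingers":255},{"dp":[-95,-112,0],"angular":[0,0,0.07],"fingers":255},{"dp":[-120,-142,0],"angular":[0,0,0.09],"fingers":255},{"dp":[-145,-172,0],"angular":[0,0,0.11],"fingers":255},{"dp":[-170,-201,0],"angular":[0,0,0.12],"fingers":255},{"dp":[-195,-231,0],"angular":[0,0,0.13],"fingers":255},{"dp":[-220,-261,0],"angular":[0,0,0.1386],"fingers":255},{"dp":[-245,-290,0],"angular":[0,0,0.1386],"fingers":255},{"dp":[-265,-314,0],"angular":[0,0,0.1386],"fingers":255},{"dp":[-275,-326,0],"angular":[0,0,0.1386],"fingers":255}]' 30; python3 -c "
from h import *
go((36,0,140))"
```

```text
clock: 1.1
eef_pos: [447.7, -167.2, 231.2]
tcp_rot: [-3.141, 0.001, -1.251]
contact_force: [-0.1, -0.5, -0.1]
opening: -0.001
t 1.1 pos [ 447.7 -167.2  231.2] rot [-3.1413e+00  9.0000e-04 -1.2509e+00] F [-0.1 -0.5 -0.1] Funit [-0.4  0.3 -0.1] op -0.001 unit [-171.2  185.7  231.2]
dp [-206.8 -186.    91.4] ang [-0.0003  0.0009  0.0017]
```

```bash
python3 -m inch '[{"dp":[-22,-20,0],"angular":[0,0,0],"fingers":255},{"dp":[-46,-41,0],"angular":[0,0,0],"fingers":255},{"dp":[-70,-63,0],"angular":[0,0,0],"fingers":255},{"dp":[-94,-85,5],"angular":[0,0,0],"fingers":255},{"dp":[-118,-106,15],"angular":[0,0,0],"fingers":255},{"dp":[-142,-128,30],"angular":[0,0,0],"fingers":255},{"dp":[-166,-149,50],"angular":[0,0,0],"fingers":255},{"dp":[-186,-168,68],"angular":[0,0,0],"fingers":255},{"dp":[-200,-180,82],"angular":[0,0,0],"fingers":255},{"dp":[-207,-186,91],"angular":[0,0,0],"fingers":255},{"dp":[-207,-186,91],"angular":[0,0,0],"fingers":255},{"dp":[-207,-186,91],"angular":[0,0,0],"fingers":255}]'
python3 - <<'E'
from h import *
import cv2
go((36,0,90))
for n,(a,b,c,d) in {"side":(100,260,220,360),"top":(140,280,200,380)}.items():
    p,_=vision.grab_frame(n);cv2.imwrite(f"pics/{n}1.png",cv2.resize(p[a:b,c:d],None,fx=3.6,fy=3.6,interpolation=cv2.INTER_CUBIC))
E
```

```text
clock: 2.1
eef_pos: [558.2, 84.1, 139.9]
tcp_rot: [3.14, 0.0, -1.252]
contact_force: [-0.1, 0.2, -0.6]
opening: -0.004
t 2.1 pos [558.2  84.1 139.9] rot [ 3.1399  0.     -1.2518] F [-0.1  0.2 -0.6] Funit [ 0.2  0.  -0.6] op -0.004 unit [ 32.9   2.1 139.9]
dp [-3.1 -2.2 49.9] ang [0.0017 0.     0.0008]
```

View pics/side1.png

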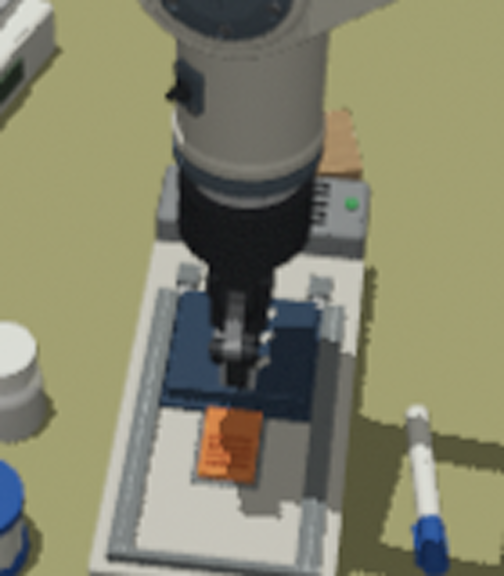

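View pics/top1.png

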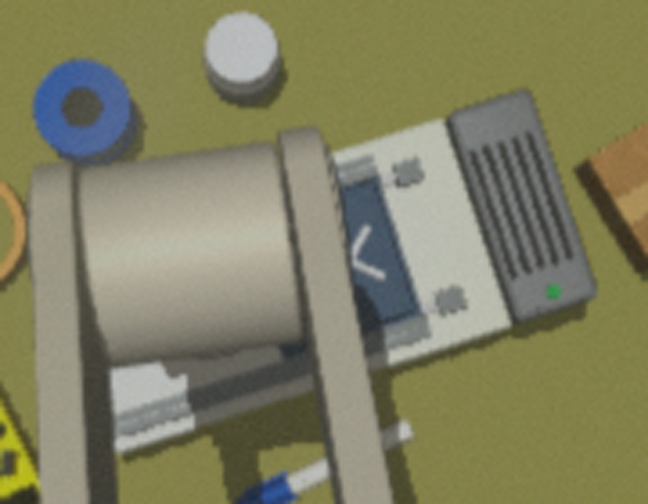

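The side view shows the shut fingertip at crop (238,385), over the tab line and still about 63 mm high. The arm hides the tab in the top view. I'll go down to just above the pad.

```bash
python3 -m inch '[{"dp":[-2,-1,15],"angular":[0.0017,0,0],"fingers":255},{"dp":[-3,-2,30],"angular":[0.0017,0,0],"fingers":255},{"dp":[-3,-2,45],"angular":[0.0017,0,0],"fingers":255},{"dp":[-3,-2,54],"angular":[0.0017,0,0],"fingers":255},{"dp":[-3,-2,56],"angular":[0.0017,0,0],"fingers":255},{"dp":[-3,-2,56],"angular":[0.0017,0,0],"fingers":255}]'
python3 - <<'E'
from h import *
import cv2
go((36,0,68))
p,_=vision.grab_frame("side");cv2.imwrite(f"pics/side2.png",cv2.resize(p[160:270,240:340],None,fx=5,fy=5,interpolation=cv2.INTER_CUBIC))
E
```

```text
clock: 2.7
eef_pos: [559.7, 87.2, 84.5]
tcp_rot: [-3.14, -0.0, -1.253]
contact_force: [0.7, 0.6, -0.2]
opening: 0.003
t 2.7 pos [559.7  87.2  84.5] rot [-3.1402 -0.     -1.2535] F [ 0.7  0.6 -0.2] Funit [ 0.3 -0.9 -0.2] op 0.003 unit [35.4 -0.3 84.5]
dp [-0.6  0.3 16.5] ang [-0.0014 -0.     -0.0009]
```

View pics/side2.png

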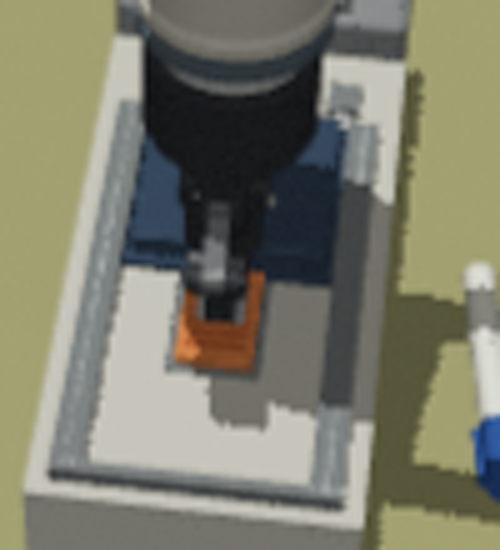

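The tip, at crop (222,318), is centred over the orange pad with the ribs showing in front of it. I'll press in stages.

```bash
python3 -m inch '[{"dp":[0,0,3],"angular":[0,0,0],"fingers":255},{"dp":[0,0,6],"angular":[0,0,0],"fingers":255},{"dp":[0,0,8],"angular":[0,0,0],"fingers":255},{"dp":[0,0,10],"angular":[0,0,0],"fingers":255},{"dp":[0,0,12],"angular":[0,0,0],"fingers":255},{"dp":[0,0,12],"angular":[0,0,0],"fingers":255}]'; python3 -c "
from h import *
st()"; python3 -m inch '[{"dp":[0,0,1.5],"angular":[0,0,0],"fingers":255},{"dp":[0,0,3],"angular":[0,0,0],"fingers":255},{"dp":[0,0,4],"angular":[0,0,0],"fingers":255},{"dp":[0,0,4],"angular":[0,0,0],"fingers":255}]';  python3 - <<'E'
from h import *
import cv2
st()
p,_=vision.grab_frame("side");cv2.imwrite(f"pics/side3.png",cv2.resize(p[160:270,240:340],None,fx=5,fy=5,interpolation=cv2.INTER_CUBIC))
E
```

```text
clock: 3.25
eef_pos: [560.2, 88.0, 72.4]
tcp_rot: [-3.139, -0.0, -1.252]
contact_force: [0.1, -0.6, 2.0]
opening: 0.002
t 3.25 pos [560.2  88.   72.4] rot [-3.1392e+00 -3.0000e-04 -1.2524e+00] F [ 0.1 -0.6  2. ] Funit [-0.6  0.1  2. ] op 0.002 unit [35.9 -1.  72.4]
clock: 3.58
eef_pos: [560.2, 88.0, 70.0]
tcp_rot: [-3.139, -0.0, -1.252]
contact_force: [-6.5, -2.7, 23.1]
opening: 0.002
t 3.58 pos [560.2  88.   70. ] rot [-3.1392e+00 -2.0000e-04 -1.2525e+00] F [-6.5 -2.7 23.1] Funit [-0.6  7.  23.1] op 0.002 unit [36. -1. 70.]
```

View pics/side3.png

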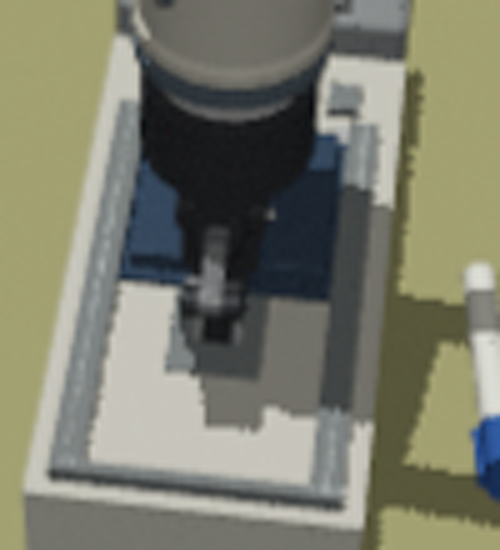

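The cover's front edge has moved forward, from crop row about 265 to about 283. The tab is below deck level and reads a solid 23 N. I'll lift off straight up and check that it stayed.

```bash
python3 -m inch '[{"dp":[0,0,-5],"angular":[0,0,0],"fingers":255},{"dp":[0,0,-15],"angular":[0,0,0],"fingers":255},{"dp":[0,0,-30],"angular":[0,0,0],"fingers":255},{"dp":[0,0,-50],"angular":[0,0,0],"fingers":255},{"dp":[0,0,-60],"angular":[0,0,0],"fingers":255},{"dp":[0,0,-64],"angular":[0,0,0],"fingers":255}]';  python3 - <<'E'
from h import *
import cv2
go((-116,0,130))
p,_=vision.grab_frame("side");cv2.imwrite(f"pics/side4.png",cv2.resize(p[130:270,240:340],None,fx=4.2,fy=4.2,interpolation=cv2.INTER_CUBIC))
E
```

```text
clock: 4.13
eef_pos: [560.7, 88.2, 134.1]
tcp_rot: [-3.137, -0.0, -1.253]
contact_force: [0.2, 0.6, 1.2]
opening: 0.004
t 4.13 pos [560.7  88.2 134.1] rot [-3.1373e+00 -3.0000e-04 -1.2525e+00] F [0.2 0.6 1.2] Funit [ 0.5 -0.4  1.2] op 0.004 unit [ 36.   -1.5 134.1]
dp [152.    1.6   4.1] ang [-0.0043 -0.0003  0.0001]
```

View pics/side4.png

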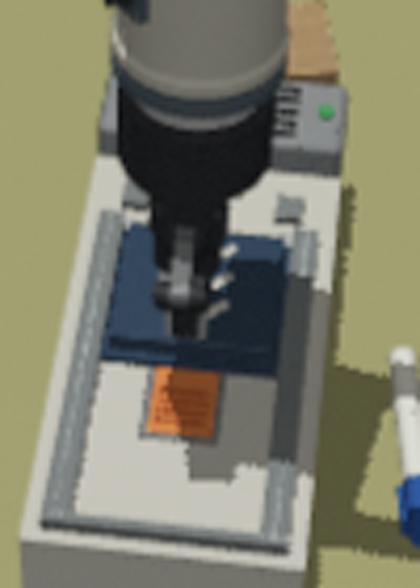

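The cover has kicked about 10 mm clear of the posts and lies over the tab. The tab stays down at (183,400). Next I'll go behind the cover.

```bash
python3 -m inch '[{"dp":[15,0,0],"angular":[-0.004,0,0],"fingers":255},{"dp":[35,0,0],"angular":[-0.004,0,0],"fingers":255},{"dp":[57,0,0],"angular":[-0.004,0,0],"fingers":255},{"dp":[80,1,0],"angular":[-0.004,0,0],"fingers":255},{"dp":[103,1,0],"angular":[-0.004,0,0],"fingers":255},{"dp":[125,1,0],"angular":[-0.004,0,0],"fingers":255},{"dp":[145,1.5,0],"angular":[-0.004,0,0],"fingers":255},{"dp":[154,1.5,0],"angular":[-0.004,0,0],"fingers":255},{"dp":[156,1.5,0],"angular":[-0.004,0,0],"fingers":255},{"dp":[156,1.5,0],"angular":[-0.004,0,0],"fingers":255}]';  python3 - <<'E'
from h import *
import cv2
go((-118,0,80))
p,d=vision.grab_frame("side");cv2.imwrite(f"pics/side5.png",cv2.resize(p[130:270,240:340],None,fx=4.2,fy=4.2,interpolation=cv2.INTER_CUBIC))
p,d=vision.grab_frame("top");cv2.imwrite(f"pics/top5.png",cv2.resize(p[155:275,205:375],None,fx=4.7,fy=4.7,interpolation=cv2.INTER_CUBIC))
E
```

```text
clock: 5.02
eef_pos: [606.7, -60.7, 131.6]
tcp_rot: [3.138, 0.001, -1.254]
contact_force: [-0.0, 0.4, 1.0]
opening: -0.001
t 5.02 pos [606.7 -60.7 131.6] rot [ 3.1383e+00  7.0000e-04 -1.2537e+00] F [-0.   0.4  1. ] Funit [ 0.4 -0.1  1. ] op -0.001 unit [-119.8    1.4  131.6]
dp [-1.8 -1.6 51.6] ang [ 0.0033  0.0007 -0.0011]
```

View pics/side5.png

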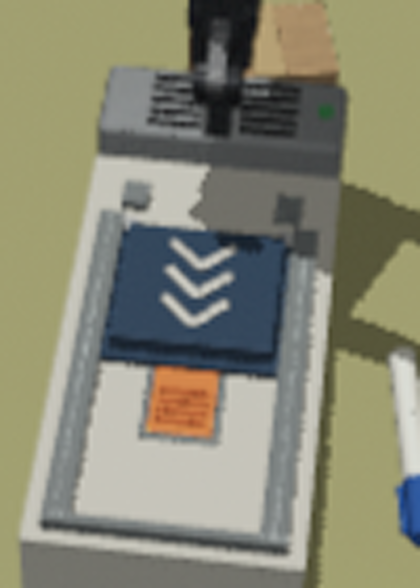

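View pics/top5.png

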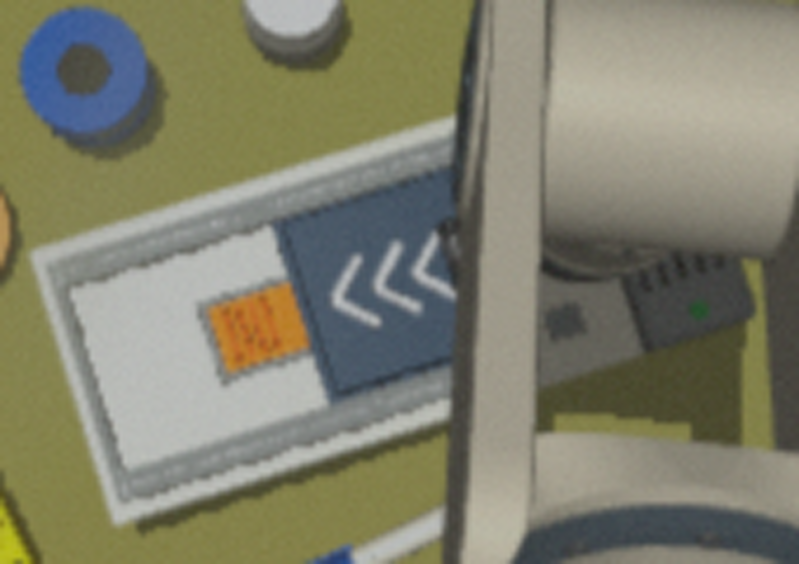

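The top view shows the cover's front edge has moved about 11 mm, from (297,215) to (277,225). The kick worked, and the chevrons and rails are still straight. I'll go down behind the block.

```bash
python3 -m inch '[{"dp":[0,-1,12],"angular":[0.003,0,0],"fingers":255},{"dp":[0,-1.5,26],"angular":[0.003,0,0],"fingers":255},{"dp":[0,-1.5,40],"angular":[0.003,0,0],"fingers":255},{"dp":[0,-1.5,48],"angular":[0.003,0,0],"fingers":255},{"dp":[0,-1.5,50.5],"angular":[0.003,0,0],"fingers":255},{"dp":[0,-1.5,50.5],"angular":[0.003,0,0],"fingers":255}]';  python3 - <<'E'
from h import *
import cv2
go((-100,0,81))
p,d=vision.grab_frame("side");cv2.imwrite(f"pics/side6.png",cv2.resize(p[130:270,240:340],None,fx=4.2,fy=4.2,interpolation=cv2.INTER_CUBIC))
E
```

```text
clock: 5.62
eef_pos: [607.9, -59.6, 81.2]
tcp_rot: [3.141, 0.001, -1.252]
contact_force: [-0.2, 0.3, 0.1]
opening: -0.003
t 5.62 pos [607.9 -59.6  81.2] rot [ 3.1411e+00  6.0000e-04 -1.2518e+00] F [-0.2  0.3  0.1] Funit [0.4 0.1 0.1] op -0.003 unit [-1.191e+02 -1.000e-01  8.120e+01]
dp [-19.1   0.1   0.2] ang [0.0005 0.0006 0.0008]
```

View pics/side6.png

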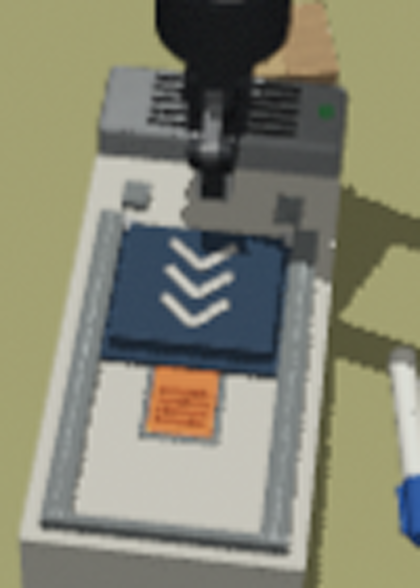

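The finger, at (214,190), sits between the posts behind the block with no contact. I'll push slowly along tool −x.

```bash
python3 -m inch '[{"dp":[-3,0,0],"angular":[0,0,0],"fingers":255},{"dp":[-6,0,0],"angular":[0,0,0],"fingers":255},{"dp":[-9,0,0],"angular":[0,0,0],"fingers":255},{"dp":[-12,0,0],"angular":[0,0,0],"fingers":255},{"dp":[-15,0,0],"angular":[0,0,0],"fingers":255},{"dp":[-18,0,0],"angular":[0,0,0],"fingers":255},{"dp":[-21,0,0],"angular":[0,0,0],"fingers":255},{"dp":[-24,0,0],"angular":[0,0,0],"fingers":255},{"dp":[-27,0,0],"angular":[0,0,0],"fingers":255},{"dp":[-30,0,0],"angular":[0,0,0],"fingers":255},{"dp":[-33,0,0],"angular":[0,0,0],"fingers":255},{"dp":[-36,0,0],"angular":[0,0,0],"fingers":255}]';  python3 - <<'E'
from h import *
import cv2
go((-20,0,81))
p,d=vision.grab_frame("side");cv2.imwrite(f"pics/side7.png",cv2.resize(p[130:270,240:340],None,fx=4.2,fy=4.2,interpolation=cv2.INTER_CUBIC))
E
```

```text
clock: 6.67
eef_pos: [597.4, -26.1, 81.9]
tcp_rot: [-3.14, -0.001, -1.253]
contact_force: [0.6, -2.2, 1.0]
opening: 0.002
t 6.67 pos [597.4 -26.1  81.9] rot [-3.1405e+00 -5.0000e-04 -1.2525e+00] F [ 0.6 -2.2  1. ] Funit [-2.3  0.1  1. ] op 0.002 unit [-84.   -0.6  81.9]
dp [-64.    0.6   0.8] ang [-0.0011 -0.0005  0.0001]
```

View pics/side7.png

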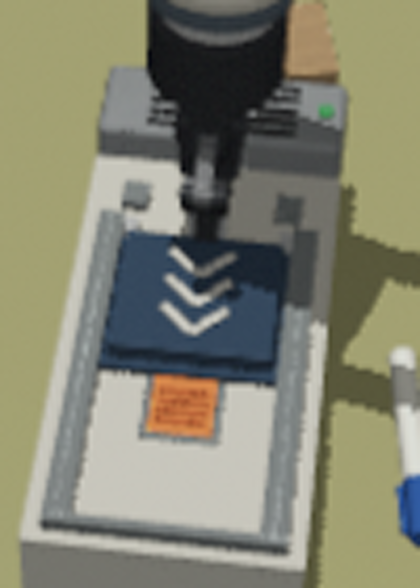

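Contact is made: 2.3 N along −x, and the cover is sliding flat. I'll continue.

```bash
python3 -m inch '[{"dp":[-5,0,0.5],"angular":[0,0,0],"fingers":255},{"dp":[-10,0,0.5],"angular":[0,0,0],"fingers":255},{"dp":[-15,0,0.5],"angular":[0,0,0],"fingers":255},{"dp":[-20,0,0.5],"angular":[0,0,0],"fingers":255},{"dp":[-25,0,0.5],"angular":[0,0,0],"fingers":255},{"dp":[-30,0,0.5],"angular":[0,0,0],"fingers":255},{"dp":[-35,0,0.5],"angular":[0,0,0],"fingers":255},{"dp":[-40,0,0.5],"angular":[0,0,0],"fingers":255},{"dp":[-45,0,0.5],"angular":[0,0,0],"fingers":255},{"dp":[-50,0,0.5],"angular":[0,0,0],"fingers":255},{"dp":[-55,0,0.5],"angular":[0,0,0],"fingers":255},{"dp":[-60,0,0.5],"angular":[0,0,0],"fingers":255}]';  python3 - <<'E'
from h import *
import cv2
go((8,0,81))
p,d=vision.grab_frame("side");cv2.imwrite(f"pics/side8.png",cv2.resize(p[130:270,240:340],None,fx=4.2,fy=4.2,interpolation=cv2.INTER_CUBIC))
np.save("pics/side8d.npy",d)
E
```

```text
clock: 7.72
eef_pos: [578.5, 31.3, 81.6]
tcp_rot: [-3.14, -0.0, -1.252]
contact_force: [1.3, -4.6, 5.8]
opening: -0.0
t 7.72 pos [578.5  31.3  81.6] rot [-3.1404e+00 -3.0000e-04 -1.2524e+00] F [ 1.3 -4.6  5.8] Funit [-4.8  0.2  5.8] op -0.0 unit [-23.6  -0.7  81.6]
dp [-31.6   0.6   0.6] ang [-0.0012 -0.0003  0.0002]
```

View pics/side8.png

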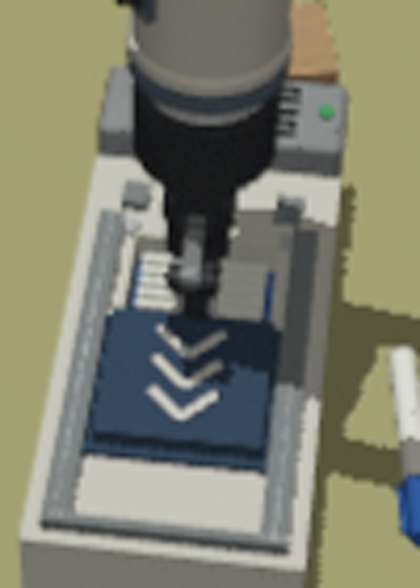

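Run:
```python
from h import *
for ox in(20,25,30,35):
    f=lambda m:((proj("side",RU@np.array(m,float)+O)[0]-[240,130]+.5)*4.2-.5).round(0)
    print(ox,"plate front corners",f((ox+50,-50,75)),f((ox+50,50,75)),"block rear top",f((ox-45,-46,88)),f((ox-45,46,88)))
```

```text
20 plate front corners [ 85. 439.] [269. 458.] block rear top [115. 295.] [277. 310.]
25 plate front corners [ 84. 446.] [268. 465.] block rear top [114. 301.] [276. 317.]
30 plate front corners [ 82. 454.] [268. 473.] block rear top [113. 308.] [276. 324.]
35 plate front corners [ 81. 461.] [267. 480.] block rear top [111. 314.] [275. 330.]
```

The projections place the cover origin at about x = 29 mm. Another 31 mm brings it to about 60.

```bash
python3 -m inch '[{"dp":[-3,0,-0.3],"angular":[0,0,0],"fingers":255},{"dp":[-6,0,-0.6],"angular":[0,0,0],"fingers":255},{"dp":[-9,0,-1],"angular":[0,0,0],"fingers":255},{"dp":[-12,0,-1],"angular":[0,0,0],"fingers":255},{"dp":[-15,0,-1],"angular":[0,0,0],"fingers":255},{"dp":[-18,0,-1],"angular":[0,0,0],"fingers":255},{"dp":[-21,0,-1],"angular":[0,0,0],"fingers":255},{"dp":[-24,0,-1],"angular":[0,0,0],"fingers":255},{"dp":[-27,0,-1],"angular":[0,0,0],"fingers":255},{"dp":[-29,0,-1],"angular":[0,0,0],"fingers":255},{"dp":[-31,0,-1],"angular":[0,0,0],"fingers":255},{"dp":[-31,0,-1],"angular":[0,0,0],"fingers":255}]';  python3 - <<'E'
from h import *
import cv2
st()
p,d=vision.grab_frame("side");cv2.imwrite(f"pics/side9.png",cv2.resize(p[130:270,240:340],None,fx=4.2,fy=4.2,interpolation=cv2.INTER_CUBIC))
for ox in(55,60,65):
    f=lambda m:((proj("side",RU@np.array(m,float)+O)[0]-[240,130]+.5)*4.2-.5).round(0)
    print(ox,"plate front corners",f((ox+50,-50,75)),f((ox+50,50,75)),"block rear top",f((ox-45,-46,88)),f((ox-45,46,88)))
E
```

```text
clock: 8.77
eef_pos: [568.5, 60.8, 82.3]
tcp_rot: [-3.141, 0.0, -1.252]
contact_force: [-0.4, 0.9, 1.3]
opening: 0.005
t 8.77 pos [568.5  60.8  82.3] rot [-3.1410e+00  3.0000e-04 -1.2525e+00] F [-0.4  0.9  1.3] Funit [0.9 0.1 1.3] op 0.005 unit [ 7.5 -0.4 82.3]
55 plate front corners [ 76. 491.] [264. 510.] block rear top [107. 341.] [272. 357.]
60 plate front corners [ 74. 498.] [263. 518.] block rear top [106. 348.] [271. 364.]
65 plate front corners [ 73. 506.] [262. 526.] block rear top [104. 355.] [271. 371.]
```

View pics/side9.png

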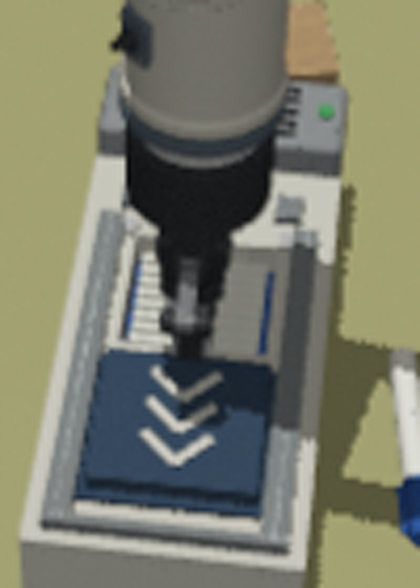

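The cover is at about x = 60 and the well is fully open with the filter visible. I'll back off, lift, and move clear for the final checks.

```bash
python3 -m inch '[{"dp":[4,0,0],"angular":[0,0,0],"fingers":255},{"dp":[10,0,0],"angular":[0,0,0],"fingers":255},{"dp":[14,0,-4],"angular":[0,0,0],"fingers":255},{"dp":[16,0,-16],"angular":[0,0,0],"fingers":255},{"dp":[16,0,-36],"angular":[0,0,0],"fingers":255},{"dp":[16,0,-60],"angular":[0,0,0],"fingers":255},{"dp":[20,0,-85],"angular":[0,0,0],"fingers":255},{"dp":[40,0,-110],"angular":[0,0,0],"fingers":255},{"dp":[65,0,-130],"angular":[0,0,0],"fingers":255},{"dp":[95,0,-140],"angular":[0,0,0],"fingers":255},{"dp":[125,0,-145],"angular":[0,0,0],"fingers":255},{"dp":[150,0,-145],"angular":[0,0,0],"fingers":255}]'; python3 -m inch '[{"dp":[25,10,0],"angular":[0,0,0],"fingers":255},{"dp":[50,25,0],"angular":[0,0,0],"fingers":255},{"dp":[75,40,0],"angular":[0,0,0],"fingers":255},{"dp":[100,60,0],"angular":[0,0,0],"fingers":255},{"dp":[125,80,0],"angular":[0,0,0],"fingers":255},{"dp":[150,100,0],"angular":[0,0,0],"fingers":255},{"dp":[175,115,0],"angular":[0,0,0],"fingers":255},{"dp":[195,125,0],"angular":[0,0,0],"fingers":255},{"dp":[210,130,0],"angular":[0,0,0],"fingers":255},{"dp":[215,130,0],"angular":[0,0,0],"fingers":255},{"dp":[215,130,0],"angular":[0,0,0],"fingers":255},{"dp":[215,130,0],"angular":[0,0,0],"fingers":255}]'
python3 - <<'E'
from h import *
import cv2
st()
for n in("side","top"):
    p,d=vision.grab_frame(n);cv2.imwrite(f"pics/{n}10.png",p);np.save(f"pics/{n}10.npy",d)
p=cv2.imread("pics/top10.png");cv2.imwrite("pics/top10c.png",cv2.resize(p[155:275,205:375],None,fx=4.7,fy=4.7,interpolation=cv2.INTER_CUBIC))
for ox in(55,60,65):
    f=lambda m:((proj("top",RU@np.array(m,float)+O)[0]-[205,155]+.5)*4.7-.5).round(0)
    print(ox,"block rear top",f((ox-45,-46,88)),f((ox-45,46,88)),"plate front",f((ox+50,-50,75)),f((ox+50,50,75)),"well front",f((-8,0,70)))
d=np.load("pics/top10.npy");c=P["top"]
for ox in (25,55,60,90):
  for y in(-35,0,35):
    u,v=np.round(proj("top",RU@np.array([ox,y,88.])+O)[0]).astype(int);z=np.median(d[v-1:v+2,u-1:u+2])
    print(ox,y,(c["R"].T@(np.array([(u-c["cx"])/c["fx"]*z,(v-c["cy"])/c["fy"]*z,z])-c["t"]))[2].round(1),end="; ")
E
```

```text
clock: 9.82
eef_pos: [616.9, -84.5, 230.5]
tcp_rot: [-3.137, -0.002, -1.253]
contact_force: [0.4, 0.7, 0.3]
opening: -0.0
clock: 10.82
eef_pos: [559.6, -326.3, 227.3]
tcp_rot: [-3.141, 0.001, -1.253]
contact_force: [0.1, -0.4, 0.0]
opening: 0.003
t 10.82 pos [ 559.6 -326.3  227.3] rot [-3.1407e+00  6.0000e-04 -1.2527e+00] F [ 0.1 -0.4  0. ] Funit [-0.4  0.   0. ] op 0.003 unit [-357.4  129.2  227.3]
55 block rear top [272. 228.] [327. 397.] plate front [ 96. 279.] [155. 463.] well front [332. 304.]
60 block rear top [262. 231.] [318. 400.] plate front [ 87. 282.] [146. 466.] well front [332. 304.]
65 block rear top [253. 234.] [309. 403.] plate front [ 78. 285.] [136. 469.] well front [332. 304.]
25 -35 88.5; 25 0 86.5; 25 35 89.0; 55 -35 88.7; 55 0 89.0; 55 35 90.6; 60 -35 90.1; 60 0 89.7; 60 35 89.6; 90 -35 88.4; 90 0 89.0; 90 35 88.0;
```

View pics/side10.png

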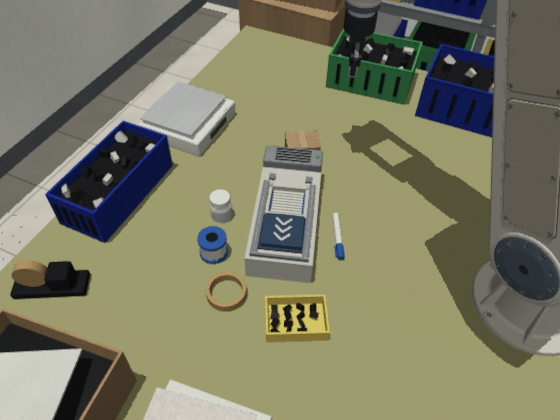

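View pics/top10c.png

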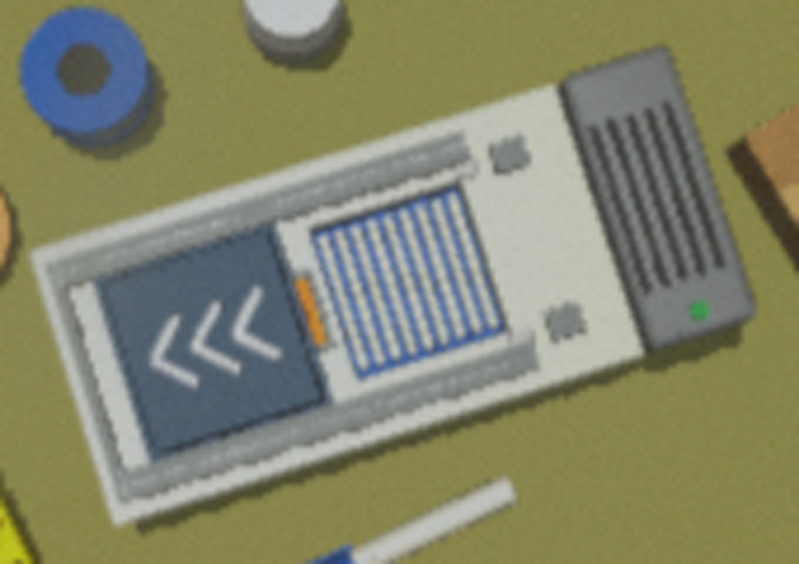

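View pics/top10.png

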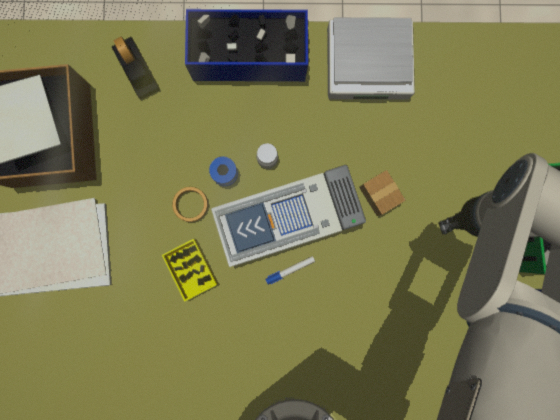

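The top view shows the cover flat and straight between its rails at x ≈ 54 mm, with the whole filter well visible at crop (310–505, 185–380). The bystanders are where they were, and the arm is clear.

```bash
python3 -c "
from rig import sign_off
print(sign_off())"
```

```text
the job is handed in; nothing more can be done
None
```

The dust filter unit is open and the job is handed in: the cover is off its seat and the filter well is completely uncovered. It took about 11 s of the 42 s allowed.

- **Tab:** I pressed the orange tab straight down with the shut fingertips until it met a solid stop at about 23 N. The cover sprang about 10 mm forward and kept the tab down.
- **Push:** I pushed the rear face of the block along the rails. The readings after each push were at most about 5 N.
- **Final check:** The cover lies flat and straight between its rails, its top at 87–91 mm against the expected 88 mm. In both final pictures the bystanders look unmoved, and the arm is well clear of everything.

Three readings disagreed:
- **Cover position:** The top view puts the cover at about x = 54 mm. The side view, taken just before I backed off, gave about 60 mm. Both are past the 42 mm needed and short of the 72 mm end stop.
- **Tab stop height:** The stop registered at 70 mm instead of the expected 68 mm, which is within the 2 mm calibration error.
- **Upward force:** Partway through the push there was a brief 6 N upward force on the tool. It was gone after I raised the tip 1 mm.

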